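# Collapse the telescopic board prop and refit its crossbar head

## Robot

A 6-joint arm with a two-finger parallel gripper is mounted at the origin on a cart in front of the work surface, level with it; the furniture and walls round the work are solid. World frame = base frame: x ahead of the robot, y to its left, z up, the work surface at z = 0. Lengths are in m, angles in rad, forces in N, time in s.
With the tool pointing down it reaches from about 0.225 to 0.875 m from the base axis. Payload 3.4 kg.
Tool frame: the origin (TCP) lies midway between the tips of the shut fingers; the grasp point (between the pads) lies 19 mm behind it; z points along the fingers, y is the line along which they close (so a half turn about z gives the same grasp; the last joint's range is limited). The gripper opens to 85 mm and grips with 20 to 120 N. Pads are 22 mm wide; open, the fingers measure 114 mm over their backs; the gripper's body (76 mm by 85 mm) begins 54 mm behind the grasp point. The pads swing forward as they close: fully open they stand 13 mm farther back than shut.
Start: joints at [-1.309, 0.276, 1.505, -0, 1.361, -0.121], TCP at [0.215, -0.533, 0.231] pointing down, gripper open.
Joint ranges: [-2.89, 2.89], [-0.75, 2.08], [0.22, 2.7], [-1.18, 4.32], [0.11, 2.71], [-2.7, 2.7]. Speed limits (rad/s): [2.57, 2.57, 3.14, 3.14, 3.14, 3.14].

## Interface

Orientations are given as a 3x3 rotation matrix whose columns are the frame's x, y, z axes.
In Python, from cell import ctrl gives the robot as it stands.
- The arm moves only by the tool play_rows, never from a script. Its argument "deltas" is a list of rows, each a list of 6 numbers: the shift along the tool's x, y, z in m, then the turn, a rotation vector about the tool's x, y, z in rad. In form: [[dx, dy, dz, wx, wy, wz], ...]. A call has exactly 5 rows; each row is the pose to reach, as a shift and turn from the pose commanded when the call began, along the tool's axes at that moment; what a row does not reach only later rows make up. A row lasts 1/8 s, in which the tool goes at most 62.5 mm and 10.7 degrees, less where a joint would pass 70% of its speed; a pose out of reach is approached as far as the arm can. A call with a gripper value outside its range is refused whole. "gripper" is the closure, from -1 (fully open) to 1 (shut), set as the call begins (left out, the last holds). The fingers move at their own pace and stop on an object; the grip force is fixed at half the most. Time passes only in rows, so rows that repeat a pose let the fingers close, or fill a call up. It gives the time, the measured TCP pose, the force, the opening and the grip force at its end, in the units of the state.
- ctrl.get_obs(): the state, without advancing time (a new reading comes with each control period).
- ctrl.capture(name): name is "side" or "top"; returns a dict with "image" (400x640x3 uint8, blue, green, red), "range_z" (400x640 float32, m along the optical axis (not along the pixel's ray), 0 where there is no reading), "mtx" (3x3 intrinsics, pixels), "xyz" and "orientation" of the camera in the world. Camera axes: x right, y up, looking along -z (the intrinsics and any distortion apply to the point x, -y, -z); pixel columns grow to the right and rows downward; lengths in m; the calibration is good to about 2 mm. A picture is of the moment at which its call begins.
- ctrl.hand_in(): hands the job in; it is judged then, once.
The state is a dict: "t": time; "q": joint angles; "joint_velocities": joint speeds; "tau": joint torques, N m; "position": TCP position; "orientation": TCP orientation; "ft_force": force on the tool from outside, world axes, zero at the start; "torque": the same for the moment, N m; "opening": opening from 0.0 (shut) to 1.0 (fully open); "grip_force": force on a finger pad.
Only numpy, scipy, OpenCV 4.12 (cv2) and the standard library are available. Lean on these libraries where they do the work, as an engineer would, in place of code of your own. Each camera call takes 0.05 s, during which the arm holds its last target. There are 200 camera calls.

## Task

The next board sits low, so bring the telescopic prop down to its shortest and put its crossbar head back on. Collapse it one tube at a time, the thin inner tube first while the middle tube is still up, then the middle tube: pinch in the pair of spring catches that holds a tube up, start the tube down, let go, and press it until it clicks fully home. Then fit the head's square bore fully down onto the square spigot, and leave the flux bottle, the lug jar and the small tin standing where they are.

Things in the scene. Friction and masses are not known exactly. Their poses are not given: they have to be found in the camera images.
- stand: The telescopic prop: an upright column of three aluminium tubes on a round grey foot (100 mm across, rubber edge, short black suction lever), sucked fast to the bench. Origin: centre of the foot's underside, z up along the column. The outer tube is 44 mm thick and ends in a black collar 51 mm thick.
- outer_rim (a point): Centre of the top face of the outer tube's black collar, 125 mm above the bench. The middle tube slides down into it, and the middle tube's catches stand on this face.
- middle_tube (a joint): How far the middle tube (32 mm thick) is pushed into the outer one, in m: 0 drawn out, about 0.019 stopped by its free catches on the collar, 0.060 fully home against a solid stop. Friction holds it where it is left. With the catches in the bore it slides at about 5 N, then needs 12 to 18 N to click past 0.051 to 0.057. Home, only its 6 mm black end ring shows.
- middle_catches (a point): The same for the middle tube's two catches (47 mm over both, flush on the 32 mm tube when pinched); its y axis is the line through them, at right angles to the inner pair. Fingertips 12 to 20 mm above this point let the catch ends slip into the bore before the fingertips reach the rim below; then they stay in by themselves. Top of the middle tube: 48 mm above.
- middle_rim (a point): Centre of the top face of the middle tube (a black end ring, 32 mm thick). The inner tube slides down into it; the inner tube's catches stand on this face.
- inner_tube (a joint): How far the thin inner tube (20 mm thick) is pushed into the middle tube, in m: 0 drawn out, about 0.019 stopped by its free catches on the middle tube's rim, 0.060 fully home. Slides at about 5 N, 12 to 18 N to click past 0.051 to 0.057, then a solid stop. Home, only its 4 mm black end plug and the spigot show. Once home, pushing on it pushes the middle tube.
- inner_catches (a point): On the axis, level with the lower ends of the inner tube's two opposed spring catches: steel leaves 9 mm wide that reach 34 mm up from here, hinged at the top, standing out at the bottom (35 mm over both). Its y axis is the line through them: close the fingers along it, fingertips 12 to 20 mm above this point, until flat on the 20 mm tube (10 N each). End plug's top face: 46 mm above.
- spigot_top (a point): Centre of the flat top of the steel square spigot (12 x 12 mm, 12 mm high, edges eased) on the inner tube's end plug: the highest point of the prop. Press here with closed fingers. The sides of the square face along the point's x and y axes.
- spigot_foot (a point): Centre of the top face of the inner tube's black end plug (20 mm across), where the square spigot begins, 12 mm below spigot_top; the seated head rests on this face. Axes along the sides of the square.
- head: The loose crossbar head, lying bar up: aluminium bar 96 mm (its x) by 24 mm (its y), 8 mm thick, thin black rubber strip on top, on a 24 mm square hub 13 mm deep with a square blind bore 13.5 mm wide, 13 mm deep, open below, sides along x and y. 24 mm high in all, 90 g. Origin: centre of the hub's underside (mouth of the bore), z up. Grasp it across the 24 mm.
- flux_bottle: Bystander: amber bottle, 41 mm across, 88 mm high, black cap. Origin: centre of its underside.
- lug_jar: Bystander: white jar with a blue lid, 55 mm across, 50 mm high. Origin: centre of its underside.
- tip_tin: Bystander: small round pale tin, 36 mm across, 27 mm high. Origin: centre of its underside.
There are look-alikes about, which are no part of the job. Leave any purple or turquoise look-alike of the head alone.

How it is judged:
On the way, in this order (a step that is already met when the one before it is completed fails the run):
1. the inner tube is fully home in the middle tube while the middle tube is still up (value of joint inner_tube above 0.0575 m and value of joint middle_tube below 0.025 m), for 0.2 s.
2. both tubes are fully home, before the head is fitted (value of joint each of inner_tube, middle_tube above 0.0575 m and distance between head and spigot_foot above 0.05 m), for 0.2 s.
At the end, for the whole second after the job is handed in: Both tubes are fully home (within 2.5 mm), the inner one having gone home first while the middle one was up; the head, fitted last, sits upright and fully down on the square spigot (within 3 mm of the end plug's face, centred within 4 mm), at rest, and the robot has let go (value of joint each of inner_tube, middle_tube above 0.0575 m and horizontal distance between head and spigot_foot below 0.004 m and z of head in the frame of spigot_foot between -0.003 and 0.003 m and angle between head's own z axis and vertical below 0.12 rad and linear speed of head below 0.02 m/s); the robot touches nothing.
It fails at once if the flux bottle is moved or knocked over (distance of flux_bottle from where it was at the start of the episode above 0.03 m or angle between flux_bottle's own z axis and vertical above 0.5 rad).
It fails at once if the lug jar is moved or knocked over (distance of lug_jar from where it was at the start of the episode above 0.03 m or angle between lug_jar's own z axis and vertical above 0.5 rad).
It fails at once if the small tin is moved or knocked over (distance of tip_tin from where it was at the start of the episode above 0.03 m or angle between tip_tin's own z axis and vertical above 0.5 rad).
It also fails if it takes over 72 s, if anything falls off the work surface, if the arm or the gripper's body presses on something with over 40 N, if the wrist force passes 120 N, or if a joint passes its speed limit or range.

## Working session

There is one attempt and no reset: what is moved stays moved. The work goes in short steps, Python scripts to look and compute and a tool call to move; the robot and the scene stay as the last step left them, time stands still between calls to the robot, and variables do not carry over. Pictures are saved under pics/ and viewed, at most 10 in all, crops included, and the job is handed in when it is done.

Besides the shell and the picture viewer there is one more tool, called after "Call:" as name(argument=value, ...) on one line, values as JSON. play_rows: Moves the arm, as the interface text tells. Its arguments: {"type":"object","properties":{"deltas":{"type":"array"},"gripper":{"type":"number"}},"required":["deltas"]}

```bash
mkdir -p pics; cat > h.py <<'E'
import numpy as np,cv2,pickle
from cell import ctrl
def cap(n,f):
    d=ctrl.capture(n); pickle.dump(d,open(f'{f}.pkl','wb')); cv2.imwrite(f'pics/{f}.png',d['image']); return d
def cloud(d):
    z=d['range_z'];K=np.array(d['mtx']);h,w=z.shape
    u,v=np.meshgrid(np.arange(w),np.arange(h))
    p=np.stack([(u-K[0,2])/K[0,0]*z,-(v-K[1,2])/K[1,1]*z,-z],-1)
    P=p@np.array(d['orientation']).T+np.array(d['xyz']); P[z==0]=np.nan
    return P
def ray(d,u,v,h):
    K=np.array(d['mtx']);r=np.array([(u-K[0,2])/K[0,0],-(v-K[1,2])/K[1,1],-1])
    r=np.array(d['orientation'])@r;o=np.array(d['xyz']);return o+r*(h-o[2])/r[2]
E
python3 - <<'E'
from h import *
for n in('side','top'):
    d=cap(n,n+'0');print(n,d['xyz'],np.round(d['orientation'],3).tolist(),d['mtx'],d.keys())
o=ctrl.get_obs();print(np.round(o['orientation'],3),o['opening'],o['t'])
E
```

```text
side [0.13162532 0.99199038 0.83361711] [[-0.914, 0.22, -0.342], [-0.407, -0.481, 0.777], [0.007, 0.848, 0.529]] [[447.93247931   0.         311.67131315]
 [  0.         447.93247931 204.06011177]
 [  0.           0.           1.        ]] dict_keys(['image', 'range_z', 'mtx', 'xyz', 'orientation'])
top [0.45561683 0.00276249 1.69228666] [[0.008, 0.997, -0.079], [-1.0, 0.008, -0.002], [-0.001, 0.079, 0.997]] [[490.20333992   0.         326.65801253]
 [  0.         490.20333992 201.36569913]
 [  0.           0.           1.        ]] dict_keys(['image', 'range_z', 'mtx', 'xyz', 'orientation'])
[[ 0.928  0.373 -0.   ]
 [ 0.373 -0.928  0.002]
 [ 0.    -0.002 -1.   ]] 0.9998306457463192 0.1
```

View pics/side0.png

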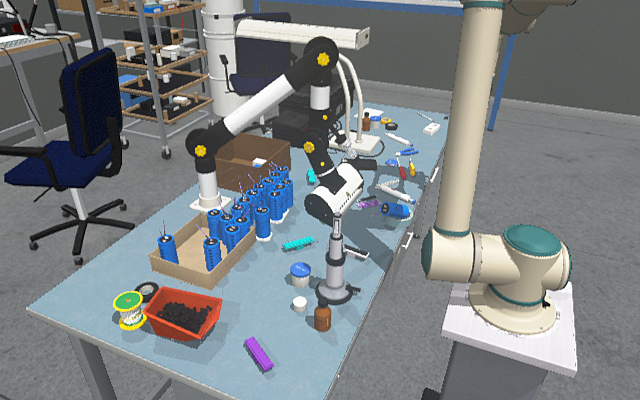

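View pics/top0.png

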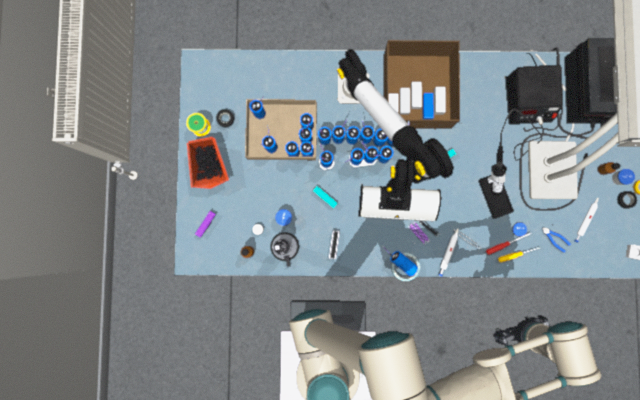

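The top view shows the prop at (285,245), bottle (247,251), tin (258,229) and jar (283,215). There are three bar candidates: black/aluminium at (334,244), turquoise at (325,195) and purple at (206,223). The black-strip aluminium one matches the head description. I'll confirm it in an enlarged crop.

```bash
python3 - <<'E'
from h import *
s=pickle.load(open('side0.pkl','rb'));t=pickle.load(open('top0.pkl','rb'))
a=cv2.resize(s['image'][200:310,290:380],None,fx=5.4,fy=5.4,interpolation=cv2.INTER_CUBIC)[:590]
b=cv2.resize(t['image'][205:270,275:350],(310,269),interpolation=cv2.INTER_CUBIC)
c=np.zeros((a.shape[0],310,3),np.uint8);c[:269]=b
cv2.imwrite('pics/crop0.png',np.hstack([a,c])); print(a.shape)
P=cloud(t);S=cloud(s)
for n,Q in(('top',P),('side',S)):
  m=(Q[...,2]>.008)&(Q[...,0]>.2)&(Q[...,0]<.6)&(Q[...,1]>-.2)&(Q[...,1]<.35)
  k,l,st,ce=cv2.connectedComponentsWithStats(m.astype(np.uint8))
  for i in range(1,k):
    if st[i,4]>15:
      q=Q[l==i];print(n,np.round(ce[i]),st[i,4],'min',q.min(0).round(3),'max',q.max(0).round(3),'med',np.median(q,0).round(3))
# column slices
for lo in np.arange(.0,.26,.01):
  for n,Q in(('t',P),('s',S)):
    m=(Q[...,2]>=lo)&(Q[...,2]<lo+.01)&(abs(Q[...,0]-.35)<.1)&(abs(Q[...,1]-.12)<.12)
    if n=='s' and lo>.05: print(round(lo,2),m.sum(),Q[m].mean(0).round(3) if m.any() else '')
E
```

```text
(590, 486, 3)
top [375. 206.] 728 min [ 0.53  -0.2    0.009] max [ 0.6   -0.099  0.192] med [ 0.567 -0.152  0.106]
top [330. 202.] 96 min [ 0.566 -0.03   0.009] max [0.6   0.028 0.033] med [ 0.586 -0.006  0.023]
top [283. 217.] 211 min [0.505 0.124 0.042] max [0.556 0.178 0.058] med [0.532 0.151 0.05 ]
top [257. 229.] 83 min [0.475 0.223 0.009] max [0.505 0.256 0.032] med [0.492 0.241 0.025]
top [334. 244.] 200 min [ 0.396 -0.038  0.008] max [ 0.487 -0.004  0.037] med [ 0.441 -0.02   0.023]
top [284. 247.] 630 min [0.367 0.095 0.008] max [0.479 0.198 0.266] med [0.434 0.14  0.025]
top [247. 252.] 140 min [0.393 0.251 0.008] max [0.434 0.294 0.098] med [0.415 0.267 0.059]
top [368. 349.] 4633 min [ 0.2   -0.179  0.112] max [0.284 0.119 0.801] med [ 0.232 -0.085  0.769]
side [457. 115.] 4789 min [ 0.2   -0.118  0.082] max [0.271 0.125 0.705] med [ 0.219 -0.019  0.504]
side [332. 252.] 3314 min [ 0.369 -0.2    0.008] max [0.6   0.298 0.261] med [0.437 0.159 0.076]
side [306. 241.] 91 min [ 0.569 -0.021  0.008] max [0.6   0.025 0.027] med [0.588 0.    0.022]
side [300. 274.] 406 min [0.507 0.125 0.008] max [0.561 0.182 0.053] med [0.528 0.166 0.047]
side [299. 304.] 165 min [0.475 0.226 0.008] max [0.51  0.262 0.028] med [0.491 0.248 0.023]
0.06 42 [0.428 0.167 0.065]
0.07 46 [0.429 0.168 0.075]
0.08 47 [0.428 0.167 0.085]
0.09 48 [0.429 0.167 0.095]
0.1 37 [0.429 0.167 0.104]
0.11 51 [0.427 0.17  0.115]
0.12 111 [0.428 0.163 0.125]
0.13 37 [0.431 0.162 0.135]
0.14 49 [0.431 0.161 0.145]
0.15 49 [0.429 0.16  0.155]
0.16 44 [0.431 0.161 0.165]
0.17 46 [0.431 0.162 0.175]
0.18 66 [0.432 0.159 0.186]
0.19 28 [0.434 0.158 0.195]
0.2 19 [0.431 0.16  0.206]
0.21 32 [0.432 0.162 0.215]
0.22 28 [0.434 0.16  0.225]
0.23 28 [0.433 0.159 0.235]
0.24 43 [0.434 0.156 0.246]
0.25 20 [0.435 0.156 0.256]
```

View pics/crop0.png

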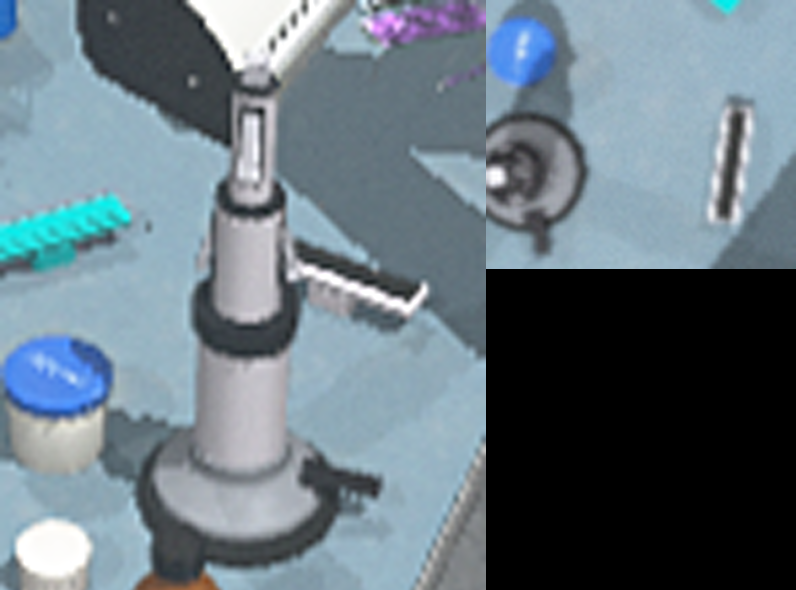

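The crop confirms it: the bar at top (334,244) has an aluminium hub and a black strip, so it is the head. The inner catch faces the side camera at about (336,227), and the middle catches show left and right of their tube at about (328,247) and (344,248).

```bash
python3 - <<'E'
from h import *
from scipy.optimize import least_squares as ls
s=pickle.load(open('side0.pkl','rb'));t=pickle.load(open('top0.pkl','rb'))
S=cloud(s);P=cloud(t)
def sl(Q,lo,hi):
    m=(Q[...,2]>lo)&(Q[...,2]<hi)&(np.hypot(Q[...,0]-.43,Q[...,1]-.147)<.06);return Q[m],np.argwhere(m)
for lo,hi,r in((.04,.1,.022),(.17,.18,.016),(.19,.197,.010),(.235,.243,.01)):
    q,_=sl(S,lo,hi);f=ls(lambda c:np.hypot(q[:,0]-c[0],q[:,1]-c[1])-r,[.43,.147],loss='soft_l1',f_scale=.002);print(lo,r,f.x.round(4),len(q),np.abs(f.fun).mean().round(4))
# top: topmost, rims
q,ij=sl(P,.24,.3);print('spig top',q.mean(0).round(4),len(q),ij.mean(0));print(np.c_[ij,np.round(q*1000)].astype(int).tolist())
c=np.array([.430,.147]) 
for lo,hi in((.13,.165),(.195,.235)):
    q,ij=sl(S,lo,hi);d=q[:,:2]-c;r=np.hypot(*d.T)
    lim=.0185 if lo<.15 else .0125
    m=r>lim
    for a,b,rr in zip(ij[m],q[m],r[m]): print(lo,a,b.round(3),rr.round(4),np.degrees(np.arctan2(*(b[:2]-c)[::-1])).round())
# head yaw
q=P[(abs(P[...,0]-.44)<.08)&(abs(P[...,1]+.02)<.04)&(P[...,2]>.012)]
print('head',cv2.minAreaRect((q[:,:2]*1000).astype(np.float32)),q[:,2].max(),np.median(q[:,2]))
E
```

```text
0.04 0.022 [0.4365 0.1507] 319 0.0012
0.17 0.016 [0.4364 0.1505] 49 0.0009
0.19 0.01 [0.4364 0.1506] 18 0.0012
0.235 0.01 [0.436  0.1514] 25 0.0009
spig top [0.4347 0.1486 0.2531] 39 [246.97435897 277.17948718]
[[244, 276, 443, 152, 252], [244, 277, 443, 150, 249], [244, 278, 443, 147, 247], [245, 275, 440, 156, 245], [245, 276, 440, 153, 248], [245, 277, 441, 149, 257], [245, 278, 441, 146, 260], [245, 279, 440, 144, 247], [245, 280, 440, 141, 244], [246, 274, 437, 159, 248], [246, 275, 438, 155, 258], [246, 276, 438, 152, 258], [246, 277, 438, 148, 261], [246, 278, 438, 146, 260], [246, 279, 438, 144, 245], [246, 280, 438, 141, 247], [247, 274, 434, 159, 248], [247, 275, 435, 155, 256], [247, 276, 435, 151, 260], [247, 277, 435, 148, 266], [247, 278, 435, 146, 256], [247, 279, 435, 143, 252], [247, 280, 435, 141, 248], [248, 274, 432, 158, 251], [248, 275, 432, 154, 264], [248, 276, 432, 151, 262], [248, 277, 432, 148, 260], [248, 278, 432, 146, 256], [248, 279, 432, 143, 256], [248, 280, 432, 141, 247], [248, 281, 432, 138, 245], [249, 275, 429, 154, 259], [249, 276, 429, 151, 261
[... 7275 characters left out ...]
28 0.159 0.205] 0.0125 99.0
0.195 [233 332] [0.445 0.156 0.195] 0.0173 32.0
0.195 [233 333] [0.44  0.161 0.2  ] 0.0175 54.0
0.195 [233 334] [0.435 0.169 0.206] 0.0225 78.0
0.195 [233 335] [0.431 0.172 0.21 ] 0.0253 88.0
0.195 [233 336] [0.431 0.166 0.205] 0.0189 88.0
0.195 [233 337] [0.428 0.168 0.208] 0.021 97.0
0.195 [234 333] [0.441 0.16  0.196] 0.0167 50.0
0.195 [234 335] [0.435 0.161 0.198] 0.015 71.0
0.195 [234 336] [0.432 0.161 0.199] 0.0143 80.0
0.195 [235 334] [0.437 0.163 0.196] 0.0177 68.0
0.195 [235 336] [0.433 0.16  0.195] 0.0132 78.0
head ((441.32373046875, -19.432722091674805), (23.906837463378906, 94.90796661376953), 81.70132446289062) 0.03695996950344149 0.022940364790208667
```

```bash
python3 - <<'E'
from h import *
s=pickle.load(open('side0.pkl','rb'));t=pickle.load(open('top0.pkl','rb'))
g=cv2.cvtColor(s['image'],cv2.COLOR_BGR2GRAY);
for r in range(212,256,2): print(r,g[r,322:352].tolist())
g=cv2.cvtColor(t['image'],cv2.COLOR_BGR2GRAY)
print(g[232:262,268:302])
E
```

```text
212 [64, 65, 67, 64, 65, 65, 66, 65, 65, 57, 42, 231, 248, 202, 176, 176, 142, 186, 244, 216, 194, 150, 131, 129, 125, 119, 118, 114, 116, 114]
214 [64, 61, 62, 129, 90, 64, 69, 66, 63, 66, 63, 59, 91, 175, 178, 175, 178, 158, 64, 149, 134, 131, 123, 119, 117, 114, 113, 115, 113, 114]
216 [66, 62, 61, 71, 62, 61, 66, 64, 68, 66, 64, 72, 60, 49, 65, 69, 90, 70, 79, 106, 127, 117, 114, 116, 115, 113, 115, 116, 115, 112]
218 [66, 64, 63, 66, 66, 68, 63, 65, 66, 59, 54, 145, 137, 145, 148, 161, 155, 162, 168, 134, 121, 113, 115, 114, 112, 114, 115, 113, 113, 111]
220 [61, 61, 63, 65, 61, 67, 66, 64, 66, 65, 58, 146, 88, 82, 84, 60, 37, 180, 198, 135, 112, 111, 113, 115, 112, 116, 116, 114, 111, 110]
222 [93, 92, 64, 62, 61, 63, 62, 64, 66, 61, 55, 142, 73, 205, 220, 230, 106, 180, 193, 122, 108, 114, 118, 118, 118, 110, 115, 113, 113, 111]
224 [151, 144, 147, 149, 140, 77, 53, 57, 59, 63, 50, 145, 101, 198, 208, 224, 91, 184, 193, 124, 109, 113, 116, 114, 115, 112, 114, 111, 112, 114]
226 [173, 175, 175, 173, 177, 179, 187, 141, 135, 67, 43, 140, 138, 196, 205, 234, 97, 181, 180, 120, 11
[... 1649 characters left out ...]
 195, 196, 198, 111, 78, 164, 169, 171, 85, 60, 57, 63, 68, 67]
250 [174, 171, 174, 178, 163, 171, 150, 74, 135, 149, 158, 170, 181, 187, 194, 198, 194, 194, 199, 97, 65, 193, 220, 191, 249, 255, 243, 226, 229, 183]
252 [174, 176, 179, 185, 133, 74, 48, 92, 143, 152, 160, 171, 183, 186, 195, 193, 194, 193, 196, 112, 56, 87, 93, 89, 84, 147, 155, 139, 164, 232]
254 [175, 178, 183, 144, 70, 55, 51, 95, 143, 151, 162, 172, 182, 190, 191, 194, 193, 192, 189, 153, 74, 64, 63, 90, 87, 147, 156, 162, 181, 146]
[[169 168 172 ... 176 175 171]
 [168 168 172 ... 173 171 176]
 [168 169 173 ... 175 176 173]
 ...
 [148 148 152 ... 174 170 168]
 [149 149 148 ... 171 174 169]
 [150 151 149 ... 178 176 173]]
```

```bash
python3 - <<'E'
from h import *
s=pickle.load(open('side0.pkl','rb'));t=pickle.load(open('top0.pkl','rb'))
S=cloud(s);P=cloud(t)
ax=np.array([.4363,.1508]);o=s['xyz'];dh=(o[:2]-ax)/np.linalg.norm(o[:2]-ax)
def zat(v,u,r):
    K=s['mtx'];d=s['orientation']@np.array([(u-K[0,2])/K[0,0],-(v-K[1,2])/K[1,1],-1])
    k=((ax+dh*r-o[:2])@dh)/(d[:2]@dh);return round(float((o+k*d)[2]),4)
g=cv2.cvtColor(s['image'],cv2.COLOR_BGR2GRAY)
for v in range(206,264): print(v,g[v,334:340].tolist(),'r0,6,10,16,25',[zat(v,336.7,r) for r in(0,.006,.010,.016,.0255)])
for z in(.02,.26):
  p=np.r_[ax,z]; c=s['orientation'].T@(p-o);K=s['mtx'];print('axis px',z,K[0,2]-K[0,0]*c[0]/c[2],K[1,2]+K[1,1]*c[1]/c[2])
# obstacles
for n,Q in(('t',P),('s',S)):
  for y0 in np.arange(-.6,.3,.1):
    m=(Q[...,2]>.1)&(Q[...,2]<1)&(Q[...,0]>.28)&(Q[...,0]<.75)&(Q[...,1]>y0)&(Q[...,1]<y0+.1)
    if m.any(): q=Q[m];print(n,y0.round(1),m.sum(),q.min(0).round(2),q.max(0).round(2))
# top spigot gray
gt=cv2.cvtColor(t['image'],cv2.COLOR_BGR2GRAY)
for v in range(240,256): print(v,gt[v,270:290].tolist(),(P[v,270:290,2]*1000).astype(int).tolist())
E
```

```text
206 [244, 245, 245, 243, 245, 253] r0,6,10,16,25 [0.272, 0.2758, 0.2783, 0.2821, 0.288]
207 [244, 245, 244, 244, 254, 238] r0,6,10,16,25 [0.2692, 0.273, 0.2755, 0.2793, 0.2853]
208 [245, 245, 245, 251, 245, 225] r0,6,10,16,25 [0.2665, 0.2703, 0.2728, 0.2766, 0.2826]
209 [247, 224, 241, 251, 224, 235] r0,6,10,16,25 [0.2637, 0.2675, 0.27, 0.2738, 0.2799]
210 [252, 208, 236, 243, 246, 224] r0,6,10,16,25 [0.2609, 0.2647, 0.2673, 0.2711, 0.2772]
211 [255, 238, 228, 230, 225, 202] r0,6,10,16,25 [0.258, 0.2619, 0.2645, 0.2683, 0.2744]
212 [248, 202, 176, 176, 142, 186] r0,6,10,16,25 [0.2552, 0.2591, 0.2617, 0.2656, 0.2717]
213 [91, 146, 169, 169, 160, 168] r0,6,10,16,25 [0.2524, 0.2563, 0.2589, 0.2628, 0.269]
214 [91, 175, 178, 175, 178, 158] r0,6,10,16,25 [0.2496, 0.2535, 0.2561, 0.26, 0.2662]
215 [80, 139, 147, 144, 159, 128] r0,6,10,16,25 [0.2467, 0.2506, 0.2533, 0.2572, 0.2634]
216 [60, 49, 65, 69, 90, 70] r0,6,10,16,25 [0.2439, 0.2478, 0.2504, 0.2544, 0.2607]
217 [102, 105, 69, 74, 63, 78] r0,6,10,16,25 [0.241, 0.245, 0.2476, 0.2516, 0.2579]
218 [137, 145, 148, 161, 155, 162] r0,6,10,1
[... 7105 characters left out ...]
, 65, 97, 116, 135, 117, 86, 70, 77, 101, 129, 152] [0, 9, 8, 16, 22, 121, 131, 128, 131, 191, 186, 170, 169, 125, 126, 125, 122, 37, 40, 29]
253 [167, 134, 91, 89, 139, 155, 141, 110, 79, 76, 106, 141, 148, 143, 111, 98, 108, 130, 149, 164] [2, -8, 6, 10, 13, 20, 21, 127, 123, 122, 158, 157, 148, 155, 125, 128, 39, 22, 27, 18]
254 [162, 152, 123, 91, 103, 143, 156, 142, 121, 116, 115, 144, 145, 130, 125, 132, 137, 143, 147, 156] [-2, -2, 0, 20, 17, 12, 17, 17, 124, 126, 123, 143, 150, 124, 24, 29, 32, 21, 29, 24]
255 [157, 158, 145, 108, 81, 103, 145, 158, 157, 157, 150, 156, 159, 149, 137, 123, 114, 109, 110, 132] [-3, 7, -4, 2, 9, 5, 20, 26, 17, 25, 20, 23, 20, 22, 24, 22, 23, 23, 27, 22]
```

```bash
cat > go.py <<'E'
import sys,numpy as np
from scipy.spatial.transform import Rotation as R
from cell import ctrl
# go.py x y z yaw(deg of tool y): prints total tool-frame delta
o=ctrl.get_obs();x,y,z,a=map(float,sys.argv[1:]);a=np.radians(a)
T=np.array(o['orientation']);Y=[np.cos(a),np.sin(a),0];Z=[0,0,-1];G=np.c_[np.cross(Y,Z),Y,Z]
print('t',round(o['t'],2),'q',np.round(o['q'],2),'d',(T.T@(np.array([x,y,z])-o['position'])).round(4),'w',R.from_matrix(T.T@G).as_rotvec().round(4),'F',np.round(o['ft_force'],1),'op',round(o['opening'],3))
E
python3 go.py .4357 .150 .31 -76
```

```text
t 0.1 q [-1.31  0.28  1.51  0.    1.36 -0.12] d [ 0.4602 -0.5511 -0.0785] w [-1.700e-03 -1.000e-04  1.384e-01] F [-0.6 -1.2 -0.1] op 1.0
```

Call:
play_rows(deltas=[[0.038, -0.046, -0.012, 0, 0, 0], [0.076, -0.092, -0.024, 0, 0, 0], [0.114, -0.138, -0.036, 0, 0, 0], [0.152, -0.184, -0.048, 0, 0, 0], [0.19, -0.23, -0.06, 0, 0, 0]], gripper=-1)

```text
t: 0.72
position: [0.3052, -0.2471, 0.2914]
orientation: [[0.928, 0.373, 0.0], [0.373, -0.928, 0.0], [0.0, -0.0, -1.0]]
ft_force: [0.7, -0.8, 0.4]
opening: 0.999
grip_force: 0.0
```

Call:
play_rows(deltas=[[0.038, -0.046, -0.004, 0, 0, 0.03], [0.076, -0.092, -0.008, 0, 0, 0.06], [0.114, -0.138, -0.012, 0, 0, 0.09], [0.152, -0.184, -0.016, 0, 0, 0.12], [0.19, -0.23, -0.02, 0, 0, 0.138]])

```text
t: 1.35
position: [0.3955, 0.0372, 0.3114]
orientation: [[0.97, 0.242, 0.001], [0.242, -0.97, -0.0], [0.0, 0.001, -1.0]]
ft_force: [1.3, -0.9, 0.8]
opening: 1.001
grip_force: 0.0
```

```bash
python3 go.py .4357 .150 .31 -76
```

```text
t 1.35 q [-0.08 -0.04  1.68 -0.    1.5   1.25] d [ 0.0663 -0.0998  0.0013] w [ 0.0006 -0.0005 -0.0001] F [ 1.3 -0.9  0.8] op 1.001
```

Call:
play_rows(deltas=[[0.03, -0.045, 0.001, 0, 0, 0], [0.055, -0.085, 0.001, 0, 0, 0], [0.0663, -0.0998, 0.001, 0, 0, 0], [0.0663, -0.0998, 0.04, 0, 0, 0], [0.0663, -0.0998, 0.07, 0, 0, 0]])

```text
t: 1.98
position: [0.4351, 0.1475, 0.2399]
orientation: [[0.97, 0.243, -0.001], [0.243, -0.97, -0.001], [-0.001, 0.001, -1.0]]
ft_force: [0.1, -0.1, -0.4]
opening: 0.993
grip_force: 0.0
```

Call:
play_rows(deltas=[[0, 0, 0.024, 0, 0, 0], [0, 0, 0.024, 0, 0, 0], [0, 0, 0.024, 0, 0, 0], [0, 0, 0.024, 0, 0, 0], [0, 0, 0.024, 0, 0, 0]], gripper=0.2)

```text
t: 2.6
position: [0.4362, 0.1482, 0.2182]
orientation: [[0.97, 0.242, 0.002], [0.242, -0.97, 0.0], [0.002, 0.0, -1.0]]
ft_force: [-0.3, 0.8, 1.0]
opening: 0.403
grip_force: 0.3
```

```bash
python3 go.py .4357 .150 .217 -76; python3 - <<'E'
from h import *
s=cap('side','s1')
cv2.imwrite('pics/s1c.png',cv2.resize(s['image'][150:270,270:390],(600,600),interpolation=cv2.INTER_CUBIC))
E
```

```text
t 2.6 q [ 0.18  0.11  1.76 -0.    1.27  1.5 ] d [-0.     -0.0019  0.0012] w [ 0.0002 -0.0021  0.0003] F [-0.3  0.8  1. ] op 0.403
```

View pics/s1c.png

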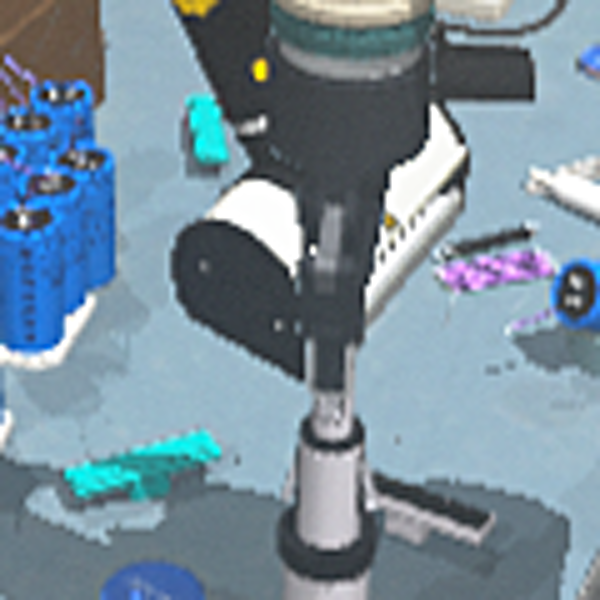

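Call:
play_rows(deltas=[[0, -0.001, 0.003, 0, 0, 0], [0, -0.001, 0.003, 0, 0, 0], [0, -0.001, 0.003, 0, 0, 0], [0, -0.001, 0.003, 0, 0, 0], [0, -0.001, 0.003, 0, 0, 0]], gripper=1)

```text
t: 3.28
position: [0.4354, 0.1509, 0.2145]
orientation: [[0.97, 0.242, 0.001], [0.242, -0.97, 0.004], [0.001, -0.004, -1.0]]
ft_force: [-0.9, 4.9, 0.7]
opening: 0.218
grip_force: 59.3
```

Call:
play_rows(deltas=[[0, 0, 0.003, 0, 0, 0], [0, 0, 0.006, 0, 0, 0], [0, 0, 0.01, 0, 0, 0], [0, 0, 0.013, 0, 0, 0], [0, 0, 0.016, 0, 0, 0]])

```text
t: 3.9
position: [0.4354, 0.1509, 0.1986]
orientation: [[0.97, 0.242, 0.001], [0.242, -0.97, 0.004], [0.002, -0.004, -1.0]]
ft_force: [-0.4, 5.6, 1.7]
opening: 0.22
grip_force: 59.4
```

Call:
play_rows(deltas=[[0, 0, 0.003, 0, 0, 0], [0, 0, 0.006, 0, 0, 0], [0, 0, 0.006, 0, 0, 0], [0, 0, 0.006, 0, 0, 0], [0, 0, 0.006, 0, 0, 0]])

```text
t: 4.53
position: [0.4354, 0.151, 0.1923]
orientation: [[0.97, 0.242, 0.0], [0.242, -0.97, 0.004], [0.001, -0.004, -1.0]]
ft_force: [0.2, 5.8, -0.2]
opening: 0.218
grip_force: 59.3
```

```bash
python3 - <<'E'
from h import *
s=cap('side','s2')
cv2.imwrite('pics/s2c.png',cv2.resize(s['image'][190:270,295:375],(600,600),interpolation=cv2.INTER_CUBIC))
E
```

```text
(no output)
```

View pics/s2c.png

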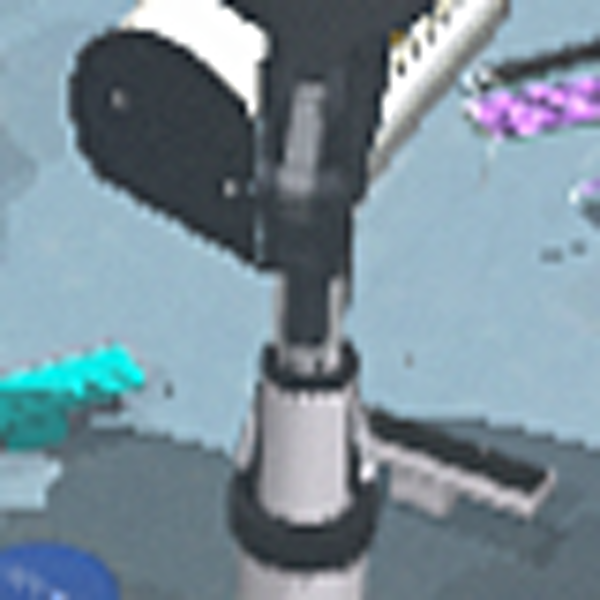

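The catch ends are now inside the middle rim at crop (310,370), with the tip about 8 mm above it. Next I let go, rise, close the fingers and press.

Call:
play_rows(deltas=[[0, 0, 0, 0, 0, 0], [0, 0, 0, 0, 0, 0], [0, 0, 0, 0, 0, 0], [0, 0, -0.03, 0, 0, 0], [0, 0, -0.085, 0, 0, 0]], gripper=-0.2)

```text
t: 5.2
position: [0.434, 0.1485, 0.2763]
orientation: [[0.97, 0.242, -0.005], [0.242, -0.97, -0.002], [-0.005, 0.0, -1.0]]
ft_force: [1.7, -0.2, 0.4]
opening: 0.594
grip_force: 0.0
```

Call:
play_rows(deltas=[[0, 0, 0, 0, 0, 0], [0, 0, 0, 0, 0, 0], [0, 0, 0, 0, 0, 0], [0, 0, 0.01, 0, 0, 0], [0, 0, 0.02, 0, 0, 0]], gripper=1)

```text
t: 5.82
position: [0.4348, 0.149, 0.2557]
orientation: [[0.97, 0.242, -0.002], [0.242, -0.97, -0.0], [-0.002, 0.0, -1.0]]
ft_force: [-0.9, -0.0, -0.2]
opening: -0.003
grip_force: 0.0
```

```bash
python3 go.py .4356 .150 .242 -76; python3 - <<'E'
from h import *
P=cloud(cap('top','t2'));m=(np.hypot(P[...,0]-.436,P[...,1]-.15)<.05)&(P[...,2]>.2);print(np.argwhere(m).mean(0),P[m].round(3).tolist()[:12])
E
```

```text
t 5.83 q [ 0.18  0.09  1.69 -0.    1.37  1.5 ] d [ 0.001  -0.0008  0.0137] w [0.     0.0019 0.0004] F [-0.9 -0.  -0.2] op -0.003
[249.68199737 257.3022339 ] [[0.477, 0.134, 0.624], [0.477, 0.131, 0.63], [0.477, 0.129, 0.63], [0.477, 0.126, 0.631], [0.477, 0.124, 0.631], [0.477, 0.122, 0.637], [0.474, 0.147, 0.624], [0.474, 0.144, 0.628], [0.474, 0.142, 0.63], [0.474, 0.139, 0.634], [0.474, 0.137, 0.633], [0.474, 0.135, 0.635]]
```

Call:
play_rows(deltas=[[0.001, -0.001, 0.01, 0, 0, 0], [0.001, -0.001, 0.018, 0, 0, 0], [0.001, -0.001, 0.025, 0, 0, 0], [0.001, -0.001, 0.032, 0, 0, 0], [0.001, -0.001, 0.038, 0, 0, 0]])

```text
t: 6.5
position: [0.436, 0.1503, 0.2204]
orientation: [[0.97, 0.242, 0.001], [0.242, -0.97, 0.0], [0.001, 0.0, -1.0]]
ft_force: [-4.1, -1.1, 12.5]
opening: 0.003
grip_force: 6.4
```

Call:
play_rows(deltas=[[0, 0, 0.004, 0, 0, 0], [0, 0, 0.008, 0, 0, 0], [0, 0, 0.012, 0, 0, 0], [0, 0, 0.015, 0, 0, 0], [0, 0, 0.018, 0, 0, 0]])

```text
t: 7.12
position: [0.436, 0.1503, 0.2027]
orientation: [[0.97, 0.242, 0.001], [0.242, -0.97, 0.0], [0.001, 0.0, -1.0]]
ft_force: [-2.6, -0.1, 11.5]
opening: 0.001
grip_force: 5.6
```

Call:
play_rows(deltas=[[0, 0, 0.002, 0, 0, 0], [0, 0, 0.004, 0, 0, 0], [0, 0, 0.006, 0, 0, 0], [0, 0, 0.008, 0, 0, 0], [0, 0, 0.01, 0, 0, 0]])

```text
t: 7.75
position: [0.4361, 0.1504, 0.1942]
orientation: [[0.97, 0.242, 0.002], [0.242, -0.97, 0.0], [0.002, 0.0, -1.0]]
ft_force: [-7.2, 0.1, 20.9]
opening: -0.005
grip_force: 10.7
```

```bash
cat > col.py <<'E'
from h import *
import sys
s=cap('side',sys.argv[1]);g=cv2.cvtColor(s['image'],cv2.COLOR_BGR2GRAY)
for v in range(205,266): print(v,g[v,328:347].tolist())
E
python3 col.py s3
```

```text
205 [137, 126, 70, 60, 53, 80, 153, 157, 162, 144, 75, 62, 63, 67, 67, 61, 36, 255, 253]
206 [49, 121, 73, 57, 52, 106, 155, 158, 162, 133, 69, 60, 64, 66, 65, 59, 38, 255, 222]
207 [56, 114, 72, 56, 48, 121, 154, 155, 160, 113, 63, 60, 62, 66, 66, 62, 40, 206, 212]
208 [59, 87, 72, 60, 47, 119, 152, 156, 161, 105, 64, 60, 64, 63, 65, 56, 59, 200, 179]
209 [53, 93, 68, 55, 47, 136, 155, 154, 162, 99, 62, 61, 61, 62, 65, 52, 160, 183, 137]
210 [55, 87, 67, 55, 53, 153, 157, 156, 166, 89, 53, 62, 60, 61, 65, 53, 197, 153, 130]
211 [53, 102, 89, 71, 76, 151, 157, 161, 156, 89, 63, 65, 63, 63, 61, 51, 141, 133, 121]
212 [50, 119, 101, 87, 107, 146, 145, 148, 137, 93, 77, 84, 77, 64, 64, 56, 131, 127, 151]
213 [49, 103, 92, 85, 137, 153, 145, 145, 133, 90, 85, 91, 77, 66, 62, 62, 122, 152, 189]
214 [92, 87, 83, 80, 129, 152, 156, 161, 138, 91, 89, 86, 71, 65, 60, 97, 151, 191, 187]
215 [101, 74, 68, 70, 102, 128, 134, 141, 111, 84, 85, 81, 74, 59, 60, 154, 192, 186, 178]
216 [55, 60, 63, 59, 90, 95, 95, 99, 86, 68, 69, 73, 67, 59, 59, 190, 189, 178, 178]
217 [54, 67, 60, 59, 65, 74, 78, 8
[... 3783 characters left out ...]
6, 71, 104]
258 [66, 65, 81, 133, 141, 171, 202, 205, 213, 214, 183, 181, 110, 63, 58, 61, 56, 83, 116]
259 [62, 68, 66, 70, 64, 111, 158, 165, 167, 173, 111, 98, 67, 61, 65, 62, 53, 93, 115]
260 [58, 63, 65, 66, 64, 56, 54, 50, 48, 52, 53, 58, 64, 64, 67, 55, 56, 101, 116]
261 [54, 57, 57, 59, 64, 64, 60, 64, 56, 59, 64, 60, 66, 60, 60, 55, 70, 116, 116]
262 [51, 54, 58, 59, 57, 60, 59, 58, 64, 60, 58, 63, 59, 60, 56, 50, 83, 114, 114]
263 [51, 50, 57, 59, 63, 59, 61, 61, 58, 61, 57, 60, 56, 54, 52, 86, 102, 116, 114]
264 [118, 65, 49, 51, 57, 57, 57, 57, 57, 56, 55, 55, 51, 71, 78, 134, 119, 115, 115]
265 [157, 130, 102, 98, 64, 52, 47, 47, 51, 43, 56, 67, 62, 106, 149, 153, 119, 113, 115]
```

Call:
play_rows(deltas=[[0, 0, 0.002, 0, 0, 0], [0, 0, 0.004, 0, 0, 0], [0, 0, 0.006, 0, 0, 0], [0, 0, 0.007, 0, 0, 0], [0, 0, 0.008, 0, 0, 0]])

```text
t: 8.43
position: [0.4362, 0.1504, 0.1873]
orientation: [[0.97, 0.243, 0.003], [0.243, -0.97, 0.0], [0.003, 0.0, -1.0]]
ft_force: [-8.6, -1.2, 29.8]
opening: 0.001
grip_force: 15.4
```

Call:
play_rows(deltas=[[0, 0, 0.002, 0, 0, 0], [0, 0, 0.003, 0, 0, 0], [0, 0, 0.003, 0, 0, 0], [0, 0, 0.003, 0, 0, 0], [0, 0, 0.003, 0, 0, 0]])

```text
t: 9.05
position: [0.4362, 0.1504, 0.1869]
orientation: [[0.97, 0.243, 0.005], [0.243, -0.97, 0.001], [0.005, 0.001, -1.0]]
ft_force: [-13.0, -2.0, 43.2]
opening: 0.002
grip_force: 21.1
```

```bash
python3 go.py .4356 .150 .250 14;python3 - <<'E'
from h import *
s=cap('side','s4')
cv2.imwrite('pics/s4c.png',cv2.resize(s['image'][210:270,305:365],(600,600),interpolation=cv2.INTER_CUBIC))
E
```

```text
t 9.05 q [ 0.18  0.13  1.81 -0.    1.19  1.51] d [-0.0004  0.0003 -0.0631] w [ 0.0041 -0.0032 -1.5699] F [-13.   -2.   43.2] op 0.002
```

View pics/s4c.png

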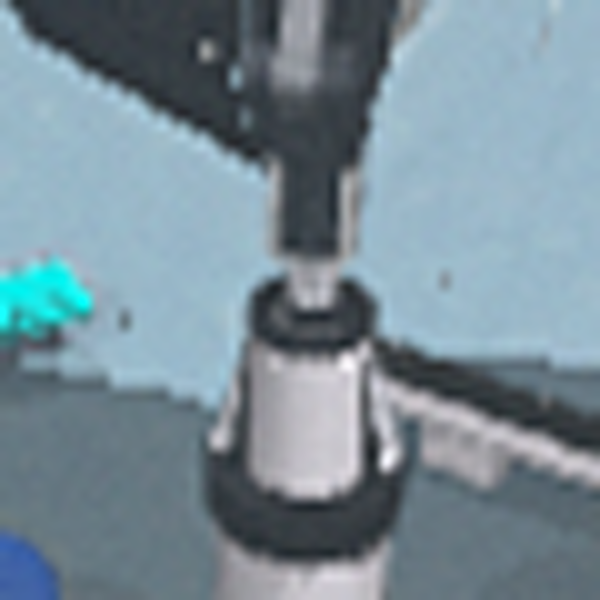

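The inner tube is home: there is a solid stop at 43 N, and only the plug and spigot show at crop (312,285). The middle catches stand on the collar. Next I lift, turn 90° and open.

Call:
play_rows(deltas=[[0, 0, -0.03, 0, 0, 0], [0, 0, -0.063, 0, 0, -0.18], [0, 0, -0.063, 0, 0, -0.36], [0, 0, -0.063, 0, 0, -0.54], [0, 0, -0.063, 0, 0, -0.72]], gripper=0.1)

```text
t: 9.72
position: [0.4362, 0.1503, 0.2431]
orientation: [[0.565, 0.825, 0.001], [0.825, -0.565, 0.0], [0.0, 0.0, -1.0]]
ft_force: [0.3, -0.4, -0.1]
opening: 0.447
grip_force: 0.0
```

Call:
play_rows(deltas=[[0, 0, 0, 0, 0, -0.18], [0, 0, 0, 0, 0, -0.36], [0, 0, 0, 0, 0, -0.54], [0, 0, 0, 0, 0, -0.72], [0, 0, 0, 0, 0, -0.85]], gripper=-0.7)

```text
t: 10.35
position: [0.4362, 0.1503, 0.243]
orientation: [[-0.246, 0.969, 0.0], [0.969, 0.246, -0.0], [-0.0, 0.0, -1.0]]
ft_force: [-0.3, -0.0, -0.3]
opening: 0.846
grip_force: 0.0
```

```bash
python3 go.py .4358 .1503 .138 14
```

```text
t 10.35 q [ 0.18  0.1   1.71 -0.    1.34 -0.07] d [ 1.00e-04 -4.00e-04  1.05e-01] w [0.0002 0.0001 0.0042] F [-0.3 -0.  -0.3] op 0.846
```

Call:
play_rows(deltas=[[0, 0, 0.04, 0, 0, 0], [0, 0, 0.075, 0, 0, 0], [0, 0, 0.095, 0, 0, 0], [0, 0, 0.105, 0, 0, 0], [0, 0, 0.105, 0, 0, 0]])

```text
t: 10.98
position: [0.4359, 0.1503, 0.1379]
orientation: [[-0.242, 0.97, -0.001], [0.97, 0.242, -0.0], [-0.0, -0.001, -1.0]]
ft_force: [0.7, 0.4, -0.2]
opening: 0.852
grip_force: 0.0
```

Call:
play_rows(deltas=[[0, 0, 0, 0, 0, 0], [0, 0, 0, 0, 0, 0], [0, 0, 0, 0, 0, 0], [0, 0, 0, 0, 0, 0], [0, 0, 0, 0, 0, 0]], gripper=1)

```text
t: 11.6
position: [0.4356, 0.1501, 0.1382]
orientation: [[-0.242, 0.97, -0.001], [0.97, 0.242, -0.0], [-0.0, -0.001, -1.0]]
ft_force: [-1.7, -0.9, 1.5]
opening: 0.36
grip_force: 60.6
```

Call:
play_rows(deltas=[[0, 0, 0.002, 0, 0, 0], [0, 0, 0.004, 0, 0, 0], [0, 0, 0.006, 0, 0, 0], [0, 0, 0.008, 0, 0, 0], [0, 0, 0.009, 0, 0, 0]])

```text
t: 12.22
position: [0.4356, 0.1501, 0.1289]
orientation: [[-0.242, 0.97, -0.001], [0.97, 0.242, -0.0], [-0.0, -0.001, -1.0]]
ft_force: [-3.9, -2.3, 2.0]
opening: 0.361
grip_force: 60.6
```

Call:
play_rows(deltas=[[0, 0, 0, 0, 0, 0], [0, 0, 0, 0, 0, 0], [0, 0, 0, 0, 0, 0], [0, 0, -0.04, 0, 0, 0], [0, 0, -0.09, 0, 0, 0]], gripper=-0.5)

```text
t: 12.85
position: [0.4358, 0.1503, 0.2196]
orientation: [[-0.242, 0.97, -0.002], [0.97, 0.242, -0.0], [0.0, -0.002, -1.0]]
ft_force: [1.0, -0.6, 0.5]
opening: 0.751
grip_force: 0.0
```

Call:
play_rows(deltas=[[0, 0, 0, 0, 0, 0], [0, 0, 0, 0, 0, 0], [0, 0, 0, 0, 0, 0], [0, 0, 0.01, 0, 0, 0], [0, 0, 0.027, 0, 0, 0]], gripper=1)

```text
t: 13.48
position: [0.436, 0.1503, 0.1911]
orientation: [[-0.242, 0.97, -0.001], [0.97, 0.242, -0.0], [-0.0, -0.001, -1.0]]
ft_force: [-1.4, 0.4, -1.0]
opening: -0.001
grip_force: 0.0
```

Call:
play_rows(deltas=[[0, 0, 0.008, 0, 0, 0], [0, 0, 0.016, 0, 0, 0], [0, 0, 0.024, 0, 0, 0], [0, 0, 0.03, 0, 0, 0], [0, 0, 0.036, 0, 0, 0]])

```text
t: 14.1
position: [0.4358, 0.1503, 0.1578]
orientation: [[-0.242, 0.97, 0.0], [0.97, 0.242, -0.0], [-0.0, 0.0, -1.0]]
ft_force: [-5.1, -1.2, 14.0]
opening: 0.003
grip_force: 6.9
```

Call:
play_rows(deltas=[[0, 0, 0.004, 0, 0, 0], [0, 0, 0.008, 0, 0, 0], [0, 0, 0.011, 0, 0, 0], [0, 0, 0.014, 0, 0, 0], [0, 0, 0.016, 0, 0, 0]])

```text
t: 14.72
position: [0.4361, 0.1503, 0.1461]
orientation: [[-0.242, 0.97, 0.002], [0.97, 0.242, 0.0], [-0.0, 0.002, -1.0]]
ft_force: [-14.0, -2.4, 52.3]
opening: 0.005
grip_force: 26.2
```

Call:
play_rows(deltas=[[0, 0, 0.001, 0, 0, 0], [0, 0, 0.002, 0, 0, 0], [0, 0, 0.003, 0, 0, 0], [0, 0, 0.003, 0, 0, 0], [0, 0, 0.003, 0, 0, 0]])

```text
t: 15.35
position: [0.4362, 0.1503, 0.1458]
orientation: [[-0.242, 0.97, 0.005], [0.97, 0.242, 0.0], [-0.001, 0.004, -1.0]]
ft_force: [-17.5, -3.8, 60.2]
opening: -0.0
grip_force: 30.3
```

Call:
play_rows(deltas=[[0, 0, -0.03, 0, 0, 0], [0, 0, -0.055, 0, 0, -0.1], [0, 0, -0.055, 0, 0, -0.27], [0, 0, -0.055, 0, 0, -0.44], [0, 0, -0.055, 0, 0, -0.6]], gripper=-0.2)

```text
t: 15.98
position: [0.4362, 0.1503, 0.1922]
orientation: [[-0.751, 0.66, 0.0], [0.66, 0.751, 0.0], [-0.0, 0.0, -1.0]]
ft_force: [0.1, 0.3, 0.7]
opening: 0.6
grip_force: 0.0
```

```bash
python3 - <<'E'
from h import *
t=pickle.load(open('top0.pkl','rb'));s=pickle.load(open('side0.pkl','rb'))
for n,d,(r0,r1,c0,c1) in(('top',t,(222,268,318,352)),):
    im=d['image'][r0:r1,c0:c1].astype(int);print(n)
    bg=np.median(im.reshape(-1,3),0);df=np.abs(im-bg).sum(2)
    hsv=cv2.cvtColor(d['image'][r0:r1,c0:c1],cv2.COLOR_BGR2HSV);m=(hsv[...,1]<45).astype(np.uint8)
    k,l,st,ce=cv2.connectedComponentsWithStats(m);i=1+st[1:,4].argmax();m=(l==i).astype(np.uint8)
    print(st[i],ce[i]+[c0,r0])
    q=np.argwhere(m);W=np.array([ray(d,u+c0,v+r0,.022)[:2] for v,u in q])*1000
    print(cv2.minAreaRect(W.astype(np.float32)),W.mean(0))
    C=np.cov((W-W.mean(0)).T);w,V=np.linalg.eigh(C);print(np.degrees(np.arctan2(V[1,1],V[0,1])),np.sqrt(12*w))
    for r in m: print(''.join('#' if x else '.' for x in r))
E
python3 go.py .4415 -.0192 .08 81.7
```

```text
top
[ 10   6  12  32 261] [333.69348659 244.09578544]
((444.2831115722656, -19.35373878479004), (35.30261993408203, 104.91096496582031), 88.16305541992188) [442.74385879 -19.62375928]
172.351169421756 [ 30.50515175 100.30080361]
..................................
..................................
..................................
..................................
..................................
..................................
............#.....................
...........#.#....................
..............########............
..............########............
..............########............
..............########............
.............#########............
.............#########............
.............#########............
.............#########............
.............#########............
.............#########............
............#########.............
............#########.............
............#########.............
............#########.............
............#########.............
............#########.............
...........#########...........
[... 174 characters left out ...]
....
...........#########..............
...........########...............
..........#########...............
..........#########...............
..........#########...............
..........#########...............
..........#########...............
...........#....#.................
..................................
..................................
..................................
..................................
..................................
..................................
..................................
..................................
t 15.97 q [ 0.18  0.13  1.8  -0.    1.21 -0.67] d [-0.1159 -0.1238  0.1122] w [ 2.000e-04  4.000e-04 -5.766e-01] F [0.1 0.3 0.7] op 0.6
```

Call:
play_rows(deltas=[[-0.025, -0.03, 0, 0, 0, -0.15], [-0.05, -0.06, 0, 0, 0, -0.3], [-0.085, -0.09, 0, 0, 0, -0.45], [-0.115, -0.124, 0.02, 0, 0, -0.58], [-0.115, -0.124, 0.07, 0, 0, -0.58]], gripper=-0.6)

```text
t: 16.6
position: [0.4428, -0.0222, 0.1235]
orientation: [[-0.989, 0.15, 0.008], [0.15, 0.989, -0.003], [-0.008, -0.002, -1.0]]
ft_force: [-0.9, -0.1, -1.0]
opening: 0.802
grip_force: 0.0
```

```bash
python3 go.py .4422 -.0192 .008 82
```

```text
t 16.6 q [-0.21  0.17  1.95 -0.    1.02 -1.63] d [0.0021 0.003  0.1154] w [-0.0016  0.0084 -0.0105] F [-0.9 -0.1 -1. ] op 0.802
```

Call:
play_rows(deltas=[[0, 0, 0.04, 0, 0, 0], [0, 0, 0.065, 0, 0, 0], [0, 0, 0.065, 0, 0, 0], [0, 0, 0.065, 0, 0, 0], [0, 0, 0.065, 0, 0, 0]])

```text
t: 17.23
position: [0.4408, -0.019, 0.0585]
orientation: [[-0.989, 0.146, 0.003], [0.146, 0.989, -0.001], [-0.003, -0.0, -1.0]]
ft_force: [0.3, -0.9, 0.6]
opening: 0.798
grip_force: 0.0
```

```bash
python3 go.py .4422 -.0192 .008 82
```

```text
t 17.23 q [-0.2   0.25  2.04 -0.    0.85 -1.62] d [-0.0013 -0.      0.0505] w [-0.0003  0.003  -0.007 ] F [ 0.3 -0.9  0.6] op 0.798
```

Call:
play_rows(deltas=[[-0.0013, 0, 0.02, 0, 0, -0.007], [-0.0013, 0, 0.037, 0, 0, -0.007], [-0.0013, 0, 0.0505, 0, 0, -0.007], [-0.0013, 0, 0.0505, 0, 0, -0.007], [-0.0013, 0, 0.0505, 0, 0, -0.007]])

```text
t: 17.85
position: [0.4417, -0.0191, 0.0076]
orientation: [[-0.99, 0.139, 0.002], [0.139, 0.99, -0.0], [-0.002, -0.0, -1.0]]
ft_force: [-0.8, 0.1, -0.2]
opening: 0.802
grip_force: 0.0
```

Call:
play_rows(deltas=[[0, 0, 0, 0, 0, 0], [0, 0, 0, 0, 0, 0], [0, 0, 0, 0, 0, 0], [0, 0, 0, 0, 0, 0], [0, 0, 0, 0, 0, 0]], gripper=1)

```text
t: 18.48
position: [0.4412, -0.019, 0.0074]
orientation: [[-0.99, 0.139, 0.001], [0.139, 0.99, -0.0], [-0.001, -0.0, -1.0]]
ft_force: [-1.6, 0.7, 5.0]
opening: 0.263
grip_force: 59.0
```

Call:
play_rows(deltas=[[0, 0, -0.04, 0, 0, 0], [0, 0, -0.1, 0, 0, 0], [0, 0, -0.16, 0, 0, 0], [0, 0, -0.18, 0, 0, 0], [0, 0, -0.18, 0, 0, 0]])

```text
t: 19.1
position: [0.4418, -0.0191, 0.1883]
orientation: [[-0.99, 0.139, 0.004], [0.139, 0.99, -0.001], [-0.004, -0.0, -1.0]]
ft_force: [-1.1, -0.2, -0.8]
opening: 0.259
grip_force: 59.4
```

```bash
python3 go.py .4356 .1503 .18 104; python3 - <<'E'
from h import *
s=cap('side','s5');t=cap('top','t5')
a=s['image'][160:280,300:420];b=t['image'][190:270,240:360]
a=cv2.resize(a,(400,400),interpolation=cv2.INTER_CUBIC);b=cv2.resize(b,(400,267),interpolation=cv2.INTER_CUBIC)
c=np.zeros((400,800,3),np.uint8);c[:,:400]=a;c[:267,400:]=b;cv2.imwrite('pics/c5.png',c)
E
```

```text
t 19.1 q [-0.2   0.1   1.84 -0.    1.19 -1.63] d [0.0298 0.1669 0.0082] w [-0.0012  0.0041 -0.3841] F [-1.1 -0.2 -0.8] op 0.259
```

View pics/c5.png

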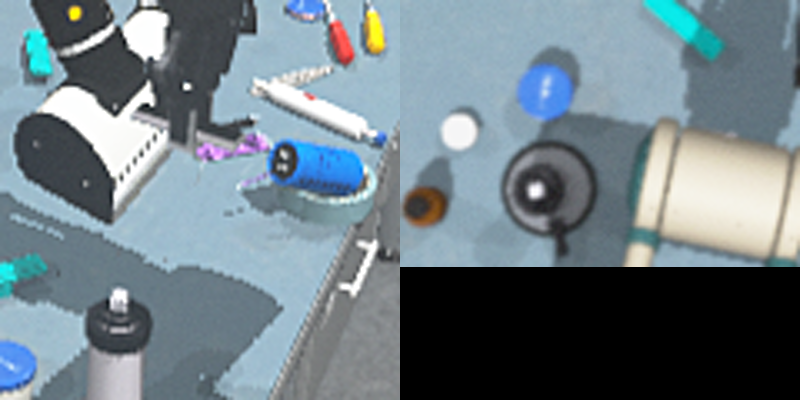

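The head is in the grip, with its bar ends at crop (150,115) and (240,125). The prop is fully collapsed and the bystanders have not moved. I'll carry the head over the spigot.

Call:
play_rows(deltas=[[0.007, 0.04, 0, 0, 0, -0.1], [0.015, 0.085, 0, 0, 0, -0.2], [0.023, 0.13, 0, 0, 0, -0.3], [0.0298, 0.1669, 0, 0, 0, -0.384], [0.0298, 0.1669, 0, 0, 0, -0.384]])

```text
t: 19.82
position: [0.4332, 0.1522, 0.1846]
orientation: [[-0.969, -0.245, -0.004], [-0.245, 0.969, -0.0], [0.004, 0.001, -1.0]]
ft_force: [-0.6, -0.3, -1.3]
opening: 0.262
grip_force: 59.5
```

Call:
play_rows(deltas=[[0, 0, 0.01, 0, 0, 0], [0, 0, 0.02, 0, 0, 0], [0, 0, 0.02, 0, 0, 0], [0, 0, 0.02, 0, 0, 0], [0, 0, 0.02, 0, 0, 0]])

```text
t: 20.45
position: [0.435, 0.1502, 0.1671]
orientation: [[-0.97, -0.241, 0.001], [-0.241, 0.97, 0.0], [-0.001, -0.0, -1.0]]
ft_force: [-0.2, 0.9, -1.1]
opening: 0.266
grip_force: 59.5
```

```bash
python3 go.py .4356 .1503 .16 104; python3 - <<'E'
from h import *
s=cap('side','s6');Q=cloud(s)
cv2.imwrite('pics/c6.png',cv2.resize(s['image'][205:265,300:375],(800,640),interpolation=cv2.INTER_CUBIC)[:600])
T=np.array(ctrl.get_obs()['orientation']);p=np.array(ctrl.get_obs()['position'])
m=(np.hypot(Q[...,0]-.4356,Q[...,1]-.15)<.065)&(Q[...,2]>.12)&(Q[...,2]<.2)
L=(Q-p)@T
for v in range(225,250):
    r=np.where(m[v])[0]
    if len(r): print(v,r.min(),r.max(),[(int(u),*(L[v,u]*1000).astype(int)) for u in (r[:2].tolist()+r[-2:].tolist())])
E
```

```text
t 20.45 q [ 0.18  0.15  1.84 -0.    1.15 -1.63] d [-0.0006 -0.0001  0.0071] w [-0.0002  0.0009 -0.0007] F [-0.2  0.9 -1.1] op 0.266
230 341 341 [(341, np.int64(9), np.int64(-12), np.int64(-28)), (341, np.int64(9), np.int64(-12), np.int64(-28))]
233 317 341 [(317, np.int64(-49), np.int64(-9), np.int64(-13)), (318, np.int64(-46), np.int64(-5), np.int64(-16)), (321, np.int64(-39), np.int64(-8), np.int64(-15)), (341, np.int64(9), np.int64(-12), np.int64(-19))]
234 317 341 [(317, np.int64(-49), np.int64(-4), np.int64(-14)), (318, np.int64(-46), np.int64(-3), np.int64(-15)), (329, np.int64(-19), np.int64(-5), np.int64(-17)), (341, np.int64(9), np.int64(-11), np.int64(-16))]
235 317 341 [(317, np.int64(-48), np.int64(1), np.int64(-15)), (318, np.int64(-45), np.int64(0), np.int64(-15)), (329, np.int64(-18), np.int64(-1), np.int64(-17)), (341, np.int64(10), np.int64(-10), np.int64(-14))]
236 317 349 [(317, np.int64(-46), np.int64(10), np.int64(-19)), (318, np.int64(-44), np.int64(6), np.int64(-16)), (348, np.int64(27), np.int64(-9), np.int64(-14)), (349, np.int64(30), np.int64(-10), np.int64(
[... 2024 characters left out ...]
p.int64(6), np.int64(17), np.int64(-1)), (339, np.int64(8), np.int64(9), np.int64(4))]
247 334 339 [(334, np.int64(-5), np.int64(-5), np.int64(20)), (335, np.int64(-2), np.int64(-3), np.int64(19)), (338, np.int64(6), np.int64(12), np.int64(5)), (339, np.int64(8), np.int64(12), np.int64(5))]
248 333 337 [(333, np.int64(-7), np.int64(-4), np.int64(23)), (334, np.int64(-4), np.int64(4), np.int64(16)), (336, np.int64(0), np.int64(-2), np.int64(20)), (337, np.int64(2), np.int64(-1), np.int64(20))]
249 333 337 [(333, np.int64(-7), np.int64(0), np.int64(22)), (334, np.int64(-4), np.int64(4), np.int64(19)), (336, np.int64(0), np.int64(5), np.int64(17)), (337, np.int64(3), np.int64(3), np.int64(18))]
```

View pics/c6.png

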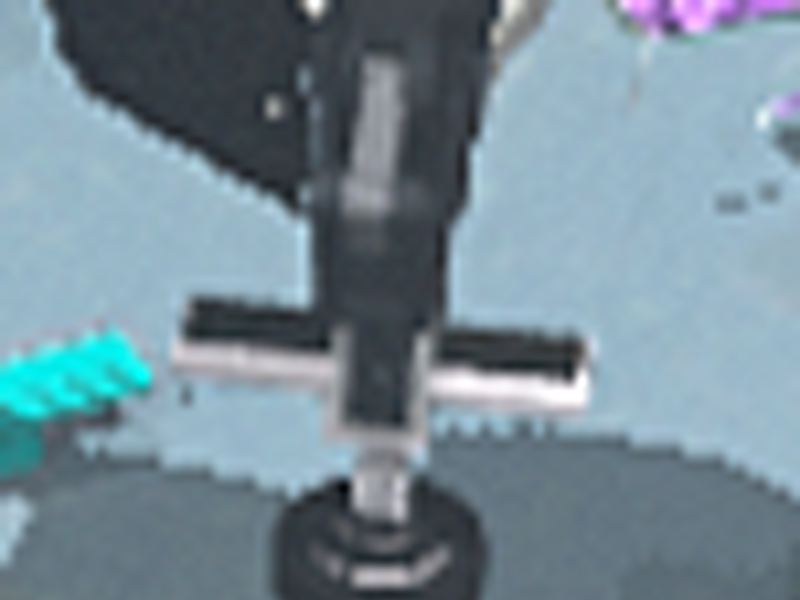

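```bash
python3 - <<'E'
from h import *
s=pickle.load(open('s6.pkl','rb'));g=cv2.cvtColor(s['image'],cv2.COLOR_BGR2GRAY)
for v in range(239,254): print(v,g[v,326:345].tolist())
E
```

```text
239 [201, 200, 199, 197, 199, 176, 119, 65, 60, 74, 66, 65, 99, 163, 141, 133, 137, 143, 106]
240 [163, 164, 168, 177, 178, 166, 112, 65, 59, 75, 72, 57, 107, 156, 198, 220, 232, 243, 226]
241 [168, 171, 176, 167, 155, 156, 103, 65, 61, 60, 66, 63, 102, 157, 193, 220, 232, 241, 242]
242 [180, 180, 187, 169, 159, 158, 90, 61, 60, 61, 62, 57, 110, 158, 137, 158, 165, 176, 178]
243 [177, 177, 180, 181, 178, 161, 87, 54, 56, 60, 61, 53, 124, 162, 132, 158, 169, 168, 171]
244 [176, 176, 181, 185, 178, 161, 105, 93, 71, 73, 61, 50, 118, 159, 160, 184, 158, 183, 186]
245 [178, 179, 179, 182, 174, 165, 153, 143, 131, 129, 122, 120, 137, 167, 144, 156, 109, 150, 160]
246 [180, 180, 179, 180, 175, 176, 178, 167, 154, 152, 152, 160, 181, 184, 119, 106, 108, 108, 105]
247 [178, 178, 178, 181, 183, 180, 182, 165, 137, 125, 125, 132, 174, 193, 124, 110, 115, 116, 115]
248 [179, 182, 180, 180, 182, 188, 189, 148, 136, 131, 131, 113, 138, 163, 123, 112, 110, 115, 114]
249 [184, 182, 185, 189, 167, 145, 145, 173, 164, 157, 143, 162, 131, 96, 104, 118, 118, 114, 111]
250 [156, 189, 159, 155, 98, 48, 28, 187, 168, 158, 139, 202, 104, 49, 77, 100, 106, 117, 116]
251 [102, 149, 85, 46, 48, 48, 38, 177, 165, 152, 154, 178, 81, 49, 53, 54, 77, 104, 119]
252 [92, 59, 53, 56, 57, 50, 47, 143, 152, 145, 153, 196, 87, 53, 54, 54, 54, 65, 103]
253 [74, 55, 59, 62, 58, 69, 64, 66, 101, 102, 116, 159, 83, 56, 57, 58, 57, 50, 62]
```

Call:
play_rows(deltas=[[0.0003, 0, 0.005, 0, 0, 0], [0.0003, 0, 0.01, 0, 0, 0], [0.0003, 0, 0.013, 0, 0, 0], [0.0003, 0, 0.016, 0, 0, 0], [0.0003, 0, 0.018, 0, 0, 0]])

```text
t: 21.12
position: [0.4343, 0.1504, 0.1485]
orientation: [[-0.97, -0.242, -0.0], [-0.242, 0.97, -0.0], [0.0, -0.0, -1.0]]
ft_force: [0.3, 0.5, -0.6]
opening: 0.261
grip_force: 59.5
```

Call:
play_rows(deltas=[[0, 0, 0.003, 0, 0, 0], [0, 0, 0.005, 0, 0, 0], [0, 0, 0.007, 0, 0, 0], [0, 0, 0.008, 0, 0, 0], [0, 0, 0.009, 0, 0, 0]])

```text
t: 21.75
position: [0.4345, 0.1504, 0.1421]
orientation: [[-0.97, -0.242, 0.001], [-0.242, 0.97, 0.0], [-0.001, -0.0, -1.0]]
ft_force: [-6.2, -1.4, 21.8]
opening: 0.263
grip_force: 62.0
```

Call:
play_rows(deltas=[[0, 0, -0.003, 0, 0, 0], [0, 0, -0.003, 0, 0, 0], [0, 0, -0.003, 0, 0, 0], [0, 0, -0.003, 0, 0, 0], [0, 0, -0.003, 0, 0, 0]], gripper=-0.3)

```text
t: 22.38
position: [0.4343, 0.1504, 0.1425]
orientation: [[-0.97, -0.242, -0.0], [-0.242, 0.97, -0.0], [0.0, -0.0, -1.0]]
ft_force: [0.1, 0.3, -0.7]
opening: 0.65
grip_force: 0.0
```

Call:
play_rows(deltas=[[0, 0, -0.03, 0, 0, 0], [0, 0, -0.08, 0, 0, 0], [-0.03, -0.05, -0.11, 0, 0, 0], [-0.06, -0.1, -0.11, 0, 0, 0], [-0.06, -0.16, -0.11, 0, 0, 0]])

```text
t: 23.0
position: [0.534, 0.0086, 0.2531]
orientation: [[-0.97, -0.243, 0.003], [-0.243, 0.97, 0.0], [-0.003, -0.001, -1.0]]
ft_force: [0.0, 0.0, -0.2]
opening: 0.647
grip_force: 0.0
```

```bash
python3 go.py .4356 .1503 .16 104; python3 - <<'E'
from h import *
s=cap('side','s7');t=cap('top','t7')
a=cv2.resize(s['image'][205:325,290:390],(480,576),interpolation=cv2.INTER_CUBIC);b=cv2.resize(t['image'][205:275,235:305],(310,310),interpolation=cv2.INTER_CUBIC)
c=np.zeros((576,790,3),np.uint8);c[:,:480]=a;c[:310,480:]=b;cv2.imwrite('pics/c7.png',c)
for d in(s,t):
    P=cloud(d);m=(np.hypot(P[...,0]-.4356,P[...,1]-.15)<.055)&(P[...,2]>.148)&(P[...,2]<.18);q=P[m];print(m.sum(),q.mean(0).round(4),np.percentile(q[:,2],[10,50,90]).round(4),cv2.minAreaRect((q[:,:2]*1000).astype(np.float32)))
    L=(q-[.4356,.1503,0])@np.array([np.cos(np.radians(14)),np.sin(np.radians(14)),0]);k=np.polyfit(L,q[:,2],1);print('tilt',k)
E
```

```text
t 23.0 q [-0.11  0.2   1.55  0.    1.38 -1.93] d [0.0612 0.1615 0.0929] w [-0.0006  0.0028  0.0015] F [ 0.   0.  -0.2] op 0.647
300 [0.435  0.1559 0.1564] [0.1511 0.1572 0.1598] ((436.04833984375, 153.68136596679688), (95.05863952636719, 29.03287124633789), 16.321372985839844)
tilt [-0.00059434  0.15639962]
237 [0.4346 0.149  0.1586] [0.1539 0.1589 0.1631] ((434.5017395019531, 149.56353759765625), (95.94666290283203, 24.319427490234375), 14.43911075592041)
tilt [-0.00422685  0.15855485]
```

View pics/c7.png

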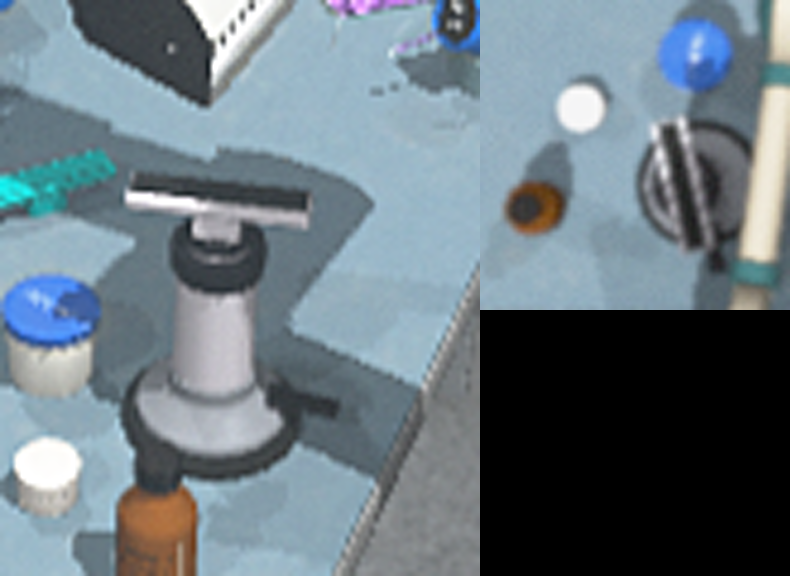

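The head sits level on the collapsed prop, with its top at z ≈ 0.158 as expected when seated. The bystanders stand where they were and the arm is clear.

```bash
python3 -c "
from cell import ctrl
print(ctrl.hand_in())"
```

```text
the job is handed in; nothing more can be done
None
```

I handed the job in at about 23 s: both tubes were pressed to a solid stop, inner first, and the head is seated level on the spigot. The bottle, jar and tin were left standing. The hand-in gave no verdict.

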